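# Set the pressure of a table-top proof press

### The arm

A 6-joint arm with a two-finger parallel gripper is mounted at the origin on the work surface. World frame = base frame: x ahead of the robot, y to its left, z up, the work surface at z = 0. Lengths are in mm, angles in rad, forces in N, time in s.
With the tool pointing down it reaches from about 350 to 925 mm from the base axis. Payload 6.4 kg.
Tool frame: the origin (TCP) lies at the very end of the fingers, on their centre line; the grasp point (between the pads) lies 19 mm behind it; z points along the fingers, x is the direction in which the jaws open and shut, and the axes are right-handed (so a half turn about z gives the same grasp; the last joint's range is limited). The gripper opens to 85 mm and grips with 20 to 120 N. Pads are 22 mm wide; open, the fingers measure 114 mm over their backs; the gripper's body (76 mm by 85 mm) begins 54 mm behind the grasp point. The pads swing forward as they close: fully open they stand 13 mm farther back than shut.
Start: joints at [0.948, 0.245, 1.558, -0, 1.339, -0.174], TCP at [282.024, 585.642, 231.29] pointing down, gripper open.
Joint ranges: [-3.13, 3.13], [-1.02, 2.26], [0.13, 2.54], [-0.95, 4.09], [0.21, 2.88], [-2.74, 2.74]. Speed limits (rad/s): [2.57, 2.57, 3.14, 3.14, 3.14, 3.14].

### API

Orientations are given as a unit quaternion [x, y, z, w].
In Python, from plant import robot, imaging gives the robot as it stands.
- The arm moves only by the tool carry_out, never from a script. Its argument "deltas" is a list of rows, each an object of numbers: "x", "y", "z": the shift along the tool's x, y, z in cm; "turn": the turn about the tool's z in degrees. In form: [{"x": .., "y": .., "z": .., "turn": ..}, ...]. A call has exactly 10 rows; each row shifts and turns the commanded pose from where the row before left it, along the tool's axes as they then stand; what a row does not reach is not made up. A row lasts 1/12 s, in which the tool goes at most 41.7 mm and 7.16 degrees, less where a joint would pass 70% of its speed; a pose out of reach is approached as far as the arm can. A call with a gripper value outside its range is refused whole. "gripper" is the gripper command: -1 is shut, 1 is fully open, values between are in proportion, set as the call begins (left out, the last holds). The fingers move at their own pace and stop on an object; the grip force is fixed at half the most. Time passes only in rows, so rows that do not move let the fingers close, or fill a call up. It gives the time, the measured TCP pose, the force and the opening at its end, in the units of the state.
- robot.get_state(): the state, without advancing time (a new reading comes with each control period).
- imaging.camera(name): name is "side" or "top"; returns the picture (384x512x3 uint8, red, green, blue); there is no depth.
- imaging.calibration(name): a dict with "camera_matrix" (3x3 intrinsics, pixels), "D" ([k1, k2, p1, p2, k3] as OpenCV has them; the pictures are not rectified), "position" and "rotation" of the camera in the world. Camera axes: x right, y down, z forward; pixel columns grow to the right and rows downward; lengths in mm; the calibration is good to about 2 mm. A picture is of the moment at which its call begins. calibration takes no time and is no camera call.
- robot.job_done(): hands the job in, once; it reports no verdict.
The state is a dict: "t": time; "joint_positions": joint angles; "qvel": joint speeds; "effort": joint torques, N m; "ee_pos": TCP position; "tcp_rot": TCP orientation; "force": force on the tool from outside, world axes, zero at the start; "wrist_torque": the same for the moment, N m; "width": opening from 0.0 (shut) to 1.0 (fully open).
Only numpy, scipy, OpenCV 4.12 (cv2) and the standard library are available. Lean on these libraries where they do the work, as an engineer would, in place of code of your own. Each camera call takes 0.05 s, during which the arm holds its last target.

### The job

Set the little proof press to the block that is in it: slide the bed in until it is fully home against its end stop, then turn the red wing of the pressure screw clockwise until the roller bottoms snugly on the block, without forcing it and bruising the block. Then back the screw off a quarter of a turn, to leave room for paper and felt, and let go. Leave the other things on the table where they are.

Things in the scene. Friction and masses are not known exactly. Their poses are not given: they have to be found in the camera images.
- press: Green table-top roller press, fixed to the table: base 236 (x) by 300 (y) by 18 mm; two cheeks, outer faces 110 mm from the centre in x, carry a crosshead 220 by 60 mm (x, y), top 168 mm above the table, with a 40 mm brass nut, top 178 mm, in its middle. Origin: centre of the underside. The bed runs along its y; the screw axis is the vertical through the origin. Yaw up to 17 degrees.
- bed (a joint): How far the bed is pushed in along the press's +y, in m: 0 fully drawn out, 0.100 fully home against the rigid end stop. About 2.5 N of friction; it stays where it is left. It starts 0 to 40 mm in.
- bed_knob (a point): Middle of the black upright knob near the bed's outer (-y) end, by which the bed is moved: 22 mm diameter, 34 mm tall, 60 to 94 mm above the table (this point 77 mm), on a thin neck; it moves with the bed. The bed's top is 44 mm above the table. The nearest wooden bar (top 58 mm) begins 49 mm from it to +y. With the bed home it is 139 mm to -y of the screw axis.
- block: Wooden printing block, 126 (x) by 150 (y) mm and about 22 mm thick (hand-planed), locked on the bed between two wooden bars on card packing of differing height; origin at the centre of the wood's underside, 45 to 48 mm above the table. It does not shift on the bed.
- roller: Steel roller, about 44 mm diameter, 150 mm long along the press's x, in a green yoke under the crosshead; origin on its lowest line, below the screw. The screw carries it straight down and up. It starts clear of the block and touches it somewhere between a third and two thirds of a turn down; where exactly can only be felt.
- wing_grip (a point): Middle of the red upright wing (thumb bar) on top of the screw: 72 mm long along this point's x, 14 mm thick along its y, 28 mm tall (14 mm to top and underside); z up. A white dot marks its +x end. Under it is a round neck 14 mm across; the wing's underside starts 31 mm above the nut. The point starts 222.5 mm above the table with its x along the press's x.
- wing: The same wing with its screw; origin 28 mm under wing_grip. Clockwise from above lowers wing and roller together by 10 mm a turn (1.6 mm per rad). Steady drag 0.06 N m; it stays where it is left. Once the roller touches the block the torque climbs steeply, about 1.5 N m per rad: 0.1 to 0.25 N m above the drag is snug, more than 0.37 above it bruises the block.
- brayer: Ink roller, black, with a wooden handle, on a glass slab 170 by 200 mm beyond the press's +y end. Leave alone.
- ink_tin: Grey tin, 68 mm diameter, 50 mm tall. Leave alone.
- palette_knife: Palette knife, 180 mm long, lying on the table. Leave alone.

How it is judged (in metres and radians):
On the way, in this order (a step that is already met when the one before it is completed fails the run):
1. the bed is pushed fully home (within 2 mm of its end stop) (value of joint bed above 0.098 m), for 0.2 s.
2. with the bed home, the roller is screwed down until it bears on the block with at least 40 N (0.04 N m at the wing above its drag) (value of joint bed above 0.098 m and contact force between roller and block above 40 N), for 0.2 s.
At the end, for the whole second after the job is handed in: The bed is home within 2 mm, the screw is backed off a quarter of a turn (52 to 112 degrees above where the roller first touches the block, a gap of 1.45 to 3.1 mm), everything at rest and let go (value of joint bed above 0.098 m and z of roller in the frame of block between 0.02345 and 0.0251 m and angular speed of wing below 0.05 rad/s and velocity of joint bed below 0.01 m/s).
It fails at once if the block is bruised: the roller bears on it with more than 250 N (0.37 N m at the wing above its drag) (contact force between roller and block above 250 N).
It fails at once if a bystander is moved more than 20 mm (distance of any of brayer, ink_tin, palette_knife from where it was at the start of the episode above 0.02 m).
It also fails if it takes over 72 s, if anything falls off the work surface, if the arm or the gripper's body presses on something with over 40 N, if the wrist force passes 120 N, or if a joint passes its speed limit or range.

## Working session

There is one attempt and no reset: what is moved stays moved. The work goes in short steps, Python scripts to look and compute and a tool call to move; the robot and the scene stay as the last step left them, time stands still between calls to the robot, and variables do not carry over. Pictures are saved under pics/ and viewed, and the job is handed in when it is done.

Besides the shell and the picture viewer there is one more tool, called after ">>>" as name([rows], argument=value, ...), one row to a line, values as JSON. carry_out: Moves the arm, as the interface text tells. Its arguments: {"type":"object","properties":{"deltas":{"type":"array","items":{"type":"object","properties":{"x":{"type":"number"},"y":{"type":"number"},"z":{"type":"number"},"turn":{"type":"number"}}}},"gripper":{"type":"number"}},"required":["deltas"]}

```bash
ls; mkdir -p pics; python3 - <<'E'
from plant import robot, imaging
import cv2
for n in("side","top"):
    cv2.imwrite(f"pics/{n}0.png",imaging.camera(n)[:,:,::-1]); c=imaging.calibration(n); print(n,c)
print(robot.get_state())
E
```

```text
pics
side {'camera_matrix': array([[384.73063794,   0.        , 254.61458691],
       [  0.        , 384.73063794, 195.51886528],
       [  0.        ,   0.        ,   1.        ]]), 'D': array([-0.07095591,  0.        ,  0.        ,  0.        ,  0.        ]), 'position': array([ 328.10314632, -744.33004505,  852.02034615]), 'rotation': array([ 0.89727626, -0.10450207,  0.0538494 , -0.42552893])}
top {'camera_matrix': array([[457.69555371,   0.        , 255.01095016],
       [  0.        , 457.69555371, 189.3894066 ],
       [  0.        ,   0.        ,   1.        ]]), 'D': array([-0.00578919,  0.        ,  0.        ,  0.        ,  0.        ]), 'position': array([ 254.52188399,   55.60558016, 1519.21491009]), 'rotation': array([ 0.71093809, -0.69620596,  0.07118865, -0.06925647])}
{'t': 0.1, 'joint_positions': array([ 9.47895207e-01,  2.45764343e-01,  1.55893746e+00,  3.31855681e-05,
        1.33868581e+00, -1.74093829e-01]), 'qvel': array([ 0.00102874, -0.00188016, -0.00138181, -0.00015787,  0.00044629,
        0.00179132]), 'effort': array([-9.91120542e-04, -4.30669320e+01, -3.27129757e+01, -1.25196439e-04,
        2.77102117e-03,  1.68452311e-05]), 'ee_pos': array([281.70705226, 585.20958694, 230.25326832]), 'tcp_rot': array([ 8.46728115e-01,  5.32025087e-01, -8.37232717e-04,  3.23686209e-04]), 'force': array([-0.49721206,  0.24340132,  0.06357943]), 'wrist_torque': array([-0.00482238,  0.03752809,  0.04510935]), 'width': 1.00045777402711}
```

View pics/side0.png

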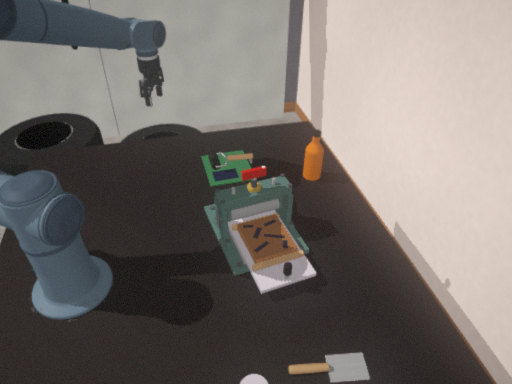

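View pics/top0.png

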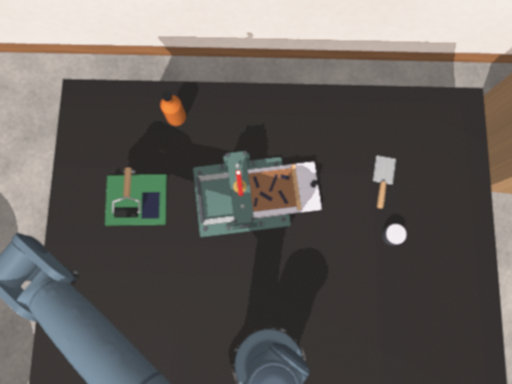

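The side view shows the press near (255,225), the knob at (287,268) and the red wing at (254,174). The top view shows the wing at (239,184), the knob at (313,183), and the knife and tin well to the right (-y). Next I'll measure them.

```bash
cat > h.py <<'E'
import numpy as np, cv2
from scipy.spatial.transform import Rotation as R
from plant import robot, imaging
def ray(n,uv):
    c=imaging.calibration(n); p=cv2.undistortPoints(np.array(uv,float).reshape(-1,1,2),c['camera_matrix'],c['D']).reshape(-1,2)
    d=np.c_[p,np.ones(len(p))]; d=R.from_quat(c['rotation']).apply(d); return c['position'],d/np.linalg.norm(d,axis=1)[:,None]
def plane(n,uv,z):
    o,d=ray(n,uv); return o+d*((z-o[2])/d[:,2])[:,None]
def tri(a,b):
    (o1,d1),(o2,d2)=ray("side",[a]),ray("top",[b]); A=np.c_[d1[0],-d2[0]]
    s=np.linalg.lstsq(A,o2-o1,rcond=None)[0]; p,q=o1+s[0]*d1[0],o2+s[1]*d2[0]; return (p+q)/2,np.linalg.norm(p-q)
E
python3 - <<'E'
from h import *
for n in("side","top"):
    im=cv2.imread(f"pics/{n}0.png"); h=cv2.cvtColor(im,cv2.COLOR_BGR2HSV)
    red=(((h[...,0]<6)|(h[...,0]>174))&(h[...,1]>170)&(h[...,2]>90)).astype('uint8')
    k,l,s,c=cv2.connectedComponentsWithStats(red)
    for i in range(1,k):
        if s[i,4]>15: print(n,s[i],c[i],cv2.minAreaRect(np.argwhere(l==i)[:,::-1].astype('float32')))
    x,y,w,hh=((190,140,130,150) if n=="side" else (185,145,150,100))
    cv2.imwrite(f"pics/{n}0z.png",cv2.resize(im[y:y+hh,x:x+w],None,fx=(4 if n=="side" else 5),fy=(4 if n=="side" else 5),interpolation=cv2.INTER_CUBIC))
E
```

```text
side [242 167  25  13 223] [253.1793722  172.79820628] ((253.6291961669922, 172.39324951171875), (9.893819808959961, 25.184267044067383), 77.00537872314453)
top [237 175   6  20  66] [239.54545455 185.03030303] ((239.50494384765625, 184.5495147705078), (19.104713439941406, 3.4826302528381348), 84.2894058227539)
```

View pics/side0z.png

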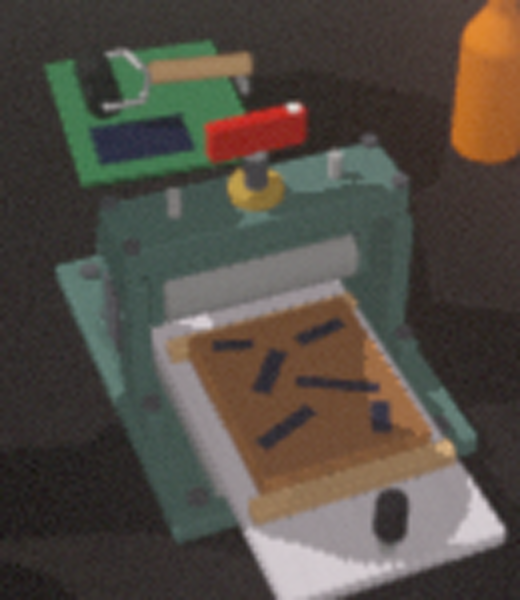

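View pics/top0z.png

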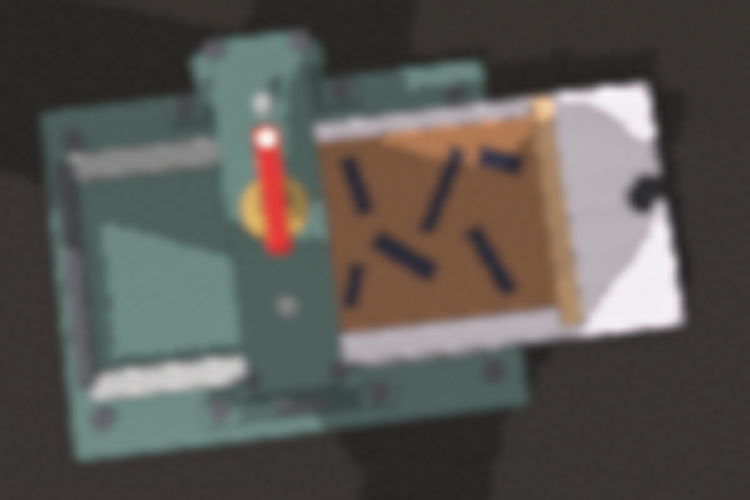

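```bash
python3 - <<'E'
from h import *
t=lambda x,y:((x+.5)/5-.5+185,(y+.5)/5-.5+145); s=lambda x,y:((x+.5)/4-.5+190,(y+.5)/4-.5+140)
print("wing",tri(s(256,133),t(273,190)),plane("top",[t(273,190)],236),plane("side",[s(256,133)],222.5))
print("knob",tri(s(391,517),t(645,193)),plane("top",[t(645,193)],85),plane("side",[s(391,517)],77))
e=plane("top",[t(267,128),t(279,255)],236.5);d=e[0]-e[1];print("yaw wing",np.degrees(np.arctan2(d[1],d[0])),np.hypot(*d[:2]))
e=plane("top",[t(42,115),t(78,460),t(525,402)],18);d=e[0]-e[1];print("yaw base",np.degrees(np.arctan2(d[1],d[0])),np.hypot(*d[:2]));d=e[1]-e[2];print(np.degrees(np.arctan2(d[1],d[0]))-90,np.hypot(*d[:2]));print(e)
e=plane("top",[t(648,82),t(684,325)],44);d=e[0]-e[1];print("yaw bed",np.degrees(np.arctan2(d[1],d[0])),e)
E
```

```text
wing (array([533.91664091, 100.97925716, 224.02793399]), np.float64(1.6142650118352126)) [[532.1494812  100.50023323 236.        ]] [[533.57383724 102.87563187 222.5       ]]
knob (array([ 568.82721444, -133.70471939,   77.5707827 ]), np.float64(1.528131990029506)) [[ 567.98190959 -132.82470119   85.        ]] [[ 568.20997507 -133.31649755   77.        ]]
yaw wing 6.836807085583891 74.85203965189126
yaw base 8.466396931335137 234.714362409819
8.615025959018311 296.0750971366136
[[627.76696026 265.48186693  18.        ]
 [395.61042551 230.92502543  18.        ]
 [439.96088872 -61.80949518  18.        ]]
yaw bed 7.9002012586154855 [[ 652.6800276  -140.58287417   44.        ]
 [ 489.37995845 -163.24321596   44.        ]]
```

>>> carry_out([
  {"x":0,"y":0,"z":-1,"turn":7},
  {"x":0,"y":0,"z":-1,"turn":7},
  {"x":0,"y":0,"z":-1,"turn":7},
  {"x":0,"y":0,"z":-1,"turn":7},
  {"x":0,"y":0,"z":-1,"turn":7},
  {"x":0,"y":0,"z":-1,"turn":7},
  {"x":0,"y":0,"z":-1,"turn":7},
  {"x":0,"y":0,"z":-1,"turn":7},
  {"x":0.9,"y":3.5,"z":0,"turn":0},
  {"x":0.9,"y":3.9,"z":0,"turn":0},
], gripper=-1)

```text
t: 0.93
ee_pos: [310.1, 515.3, 311.3]
tcp_rot: [0.997, 0.074, 0.0, -0.0]
force: [0.6, -0.4, 1.5]
width: -0.002
```

>>> carry_out([
  {"x":0.9,"y":3.9,"z":0,"turn":0},
  {"x":0.9,"y":3.9,"z":0,"turn":0},
  {"x":0.9,"y":3.9,"z":0,"turn":0},
  {"x":0.9,"y":3.9,"z":0,"turn":0},
  {"x":0.9,"y":3.9,"z":0,"turn":0},
  {"x":0.9,"y":3.9,"z":0,"turn":0},
  {"x":0.9,"y":3.9,"z":0,"turn":0},
  {"x":0.9,"y":3.9,"z":0,"turn":0},
  {"x":0.9,"y":3.9,"z":0,"turn":0},
  {"x":0.9,"y":3.9,"z":0,"turn":0},
])

```text
t: 1.77
ee_pos: [455.8, 140.2, 311.0]
tcp_rot: [0.997, 0.072, -0.0, -0.0]
force: [0.6, 0.4, 0.2]
width: 0.001
```

>>> carry_out([
  {"x":0.9,"y":3.9,"z":0,"turn":0},
  {"x":0.9,"y":3.9,"z":0,"turn":0},
  {"x":0.9,"y":3.9,"z":0,"turn":0},
  {"x":0.9,"y":3.9,"z":0,"turn":0},
  {"x":0.9,"y":3.9,"z":0,"turn":0},
  {"x":0.9,"y":3.9,"z":0,"turn":0},
  {"x":0.9,"y":3.9,"z":0,"turn":0},
  {"x":0.7,"y":3.0,"z":0,"turn":0},
  {"x":0,"y":0.5,"z":2,"turn":0},
  {"x":0,"y":0,"z":2,"turn":0},
])

```text
t: 2.6
ee_pos: [570.2, -155.4, 271.4]
tcp_rot: [0.998, 0.071, 0.001, 0.001]
force: [0.0, 0.8, -0.0]
width: 0.004
```

>>> carry_out([
  {"x":0.1,"y":1.8,"z":0,"turn":0},
  {"x":0,"y":0,"z":3,"turn":0},
  {"x":0,"y":0,"z":3,"turn":0},
  {"x":0,"y":0,"z":3,"turn":0},
  {"x":0,"y":0,"z":3,"turn":0},
  {"x":0,"y":0,"z":3,"turn":0},
  {"x":0,"y":0,"z":3,"turn":0},
  {"x":0,"y":0,"z":2.3,"turn":0},
  {"x":0,"y":0,"z":0,"turn":0},
  {"x":0,"y":0,"z":0,"turn":0},
])

```text
t: 3.43
ee_pos: [572.6, -170.5, 67.7]
tcp_rot: [0.997, 0.072, -0.001, -0.001]
force: [-0.1, -0.3, 0.4]
width: 0.002
```

```bash
cat > snap.py <<'E'
from h import *; import sys
k=sys.argv[1]
for n in sys.argv[2:]:
    im=imaging.camera(n)[:,:,::-1]; x,y,w,hh=((190,120,130,170) if n=="side" else (185,135,150,110)); f=3.5 if n=="side" else 5
    cv2.imwrite(f"pics/{n}{k}.png",im); cv2.imwrite(f"pics/{n}{k}z.png",cv2.resize(im[y:y+hh,x:x+w],None,fx=f,fy=f,interpolation=cv2.INTER_CUBIC))
s=robot.get_state(); print(s['t'],s['ee_pos'].round(1),s['force'].round(2),s['wrist_torque'].round(3),s['joint_positions'].round(3))
E
python3 snap.py 1 side
```

```text
3.4833 [ 573.8 -171.    69.6] [-1.1  -0.18  0.16] [-0.084  0.038  0.045] [-0.479  0.322  1.786 -0.     1.032 -0.623]
```

View pics/side1z.png

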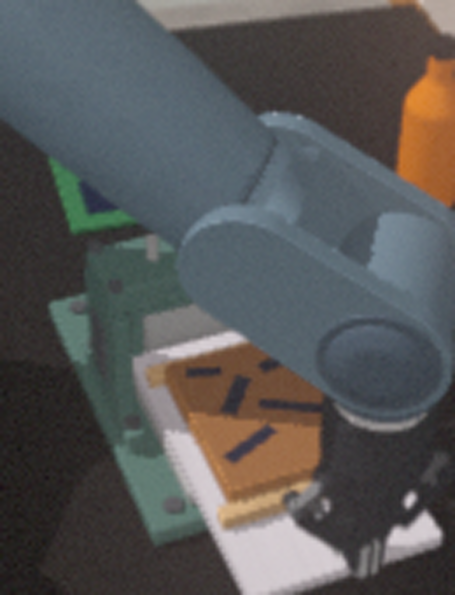

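>>> carry_out([
  {"x":0,"y":-0.6,"z":0.5,"turn":0},
  {"x":0,"y":-0.6,"z":0,"turn":0},
  {"x":0,"y":-0.7,"z":0,"turn":0},
  {"x":0,"y":-1,"z":0,"turn":0},
  {"x":0,"y":-1.1,"z":0,"turn":0},
  {"x":0,"y":-1.2,"z":0,"turn":0},
  {"x":0,"y":-1.2,"z":0,"turn":0},
  {"x":0,"y":-1.2,"z":0,"turn":0},
  {"x":0,"y":-1.2,"z":0,"turn":0},
  {"x":0,"y":-1,"z":0,"turn":0},
])

```text
t: 4.32
ee_pos: [558.8, -71.7, 63.4]
tcp_rot: [0.997, 0.073, 0.0, -0.0]
force: [2.5, -3.4, 1.5]
width: 0.002
```

>>> carry_out([
  {"x":0,"y":-0.2,"z":0,"turn":0},
  {"x":0,"y":-0.2,"z":0,"turn":0},
  {"x":0,"y":-0.2,"z":0,"turn":0},
  {"x":0,"y":-0.2,"z":0,"turn":0},
  {"x":0,"y":-0.1,"z":0,"turn":0},
  {"x":0,"y":-0.1,"z":0,"turn":0},
  {"x":0,"y":0,"z":0,"turn":0},
  {"x":0,"y":0,"z":0,"turn":0},
  {"x":0,"y":0,"z":0,"turn":0},
  {"x":0,"y":0,"z":0,"turn":0},
])

```text
t: 5.15
ee_pos: [557.6, -63.4, 63.5]
tcp_rot: [0.997, 0.072, 0.0, -0.0]
force: [-0.0, -0.4, -0.6]
width: 0.002
```

>>> carry_out([
  {"x":0,"y":-0.1,"z":0,"turn":0},
  {"x":0,"y":-0.1,"z":0,"turn":0},
  {"x":0,"y":-0.1,"z":0,"turn":0},
  {"x":0,"y":-0.1,"z":0,"turn":0},
  {"x":0,"y":-0.1,"z":0,"turn":0},
  {"x":0,"y":0,"z":0,"turn":0},
  {"x":0,"y":0,"z":0,"turn":0},
  {"x":0,"y":0,"z":0,"turn":0},
  {"x":0,"y":0,"z":0,"turn":0},
  {"x":0,"y":0,"z":0,"turn":0},
])

```text
t: 5.98
ee_pos: [556.9, -58.4, 63.4]
tcp_rot: [0.997, 0.072, 0.0, -0.0]
force: [0.9, -1.8, 0.9]
width: -0.0
```

>>> carry_out([
  {"x":0,"y":-0.1,"z":0,"turn":0},
  {"x":0,"y":-0.1,"z":0,"turn":0},
  {"x":0,"y":0,"z":0,"turn":0},
  {"x":0,"y":0,"z":0,"turn":0},
  {"x":0,"y":0,"z":0,"turn":0},
  {"x":0,"y":0,"z":0,"turn":0},
  {"x":0,"y":0,"z":0,"turn":0},
  {"x":0,"y":0,"z":0,"turn":0},
  {"x":0,"y":0,"z":0,"turn":0},
  {"x":0,"y":0,"z":0,"turn":0},
])

```text
t: 6.82
ee_pos: [556.9, -58.4, 63.5]
tcp_rot: [0.997, 0.072, 0.0, 0.002]
force: [0.9, -9.1, -1.0]
width: -0.004
```

>>> carry_out([
  {"x":0,"y":-0.1,"z":0,"turn":0},
  {"x":0,"y":-0.1,"z":0,"turn":0},
  {"x":0,"y":0,"z":0,"turn":0},
  {"x":0,"y":0,"z":0,"turn":0},
  {"x":0,"y":0,"z":0,"turn":0},
  {"x":0,"y":0,"z":0,"turn":0},
  {"x":0,"y":0.3,"z":0,"turn":0},
  {"x":0,"y":0.5,"z":0,"turn":0},
  {"x":0,"y":1,"z":0,"turn":0},
  {"x":0,"y":1,"z":0,"turn":0},
])

```text
t: 7.65
ee_pos: [560.0, -82.4, 63.1]
tcp_rot: [0.997, 0.073, -0.0, -0.0]
force: [0.3, 0.4, 0.2]
width: -0.0
```

>>> carry_out([
  {"x":0,"y":2,"z":-1,"turn":0},
  {"x":0,"y":0,"z":-4,"turn":0},
  {"x":0,"y":0,"z":-4,"turn":0},
  {"x":0,"y":0,"z":-4,"turn":0},
  {"x":0,"y":0,"z":-4,"turn":0},
  {"x":0,"y":0,"z":-4,"turn":-7},
  {"x":0,"y":0,"z":-4,"turn":-7},
  {"x":0,"y":0,"z":-1,"turn":-7},
  {"x":0,"y":0,"z":0,"turn":-7},
  {"x":0,"y":0,"z":0,"turn":-7},
], gripper=1)

```text
t: 8.48
ee_pos: [563.6, -102.7, 325.3]
tcp_rot: [0.928, 0.372, 0.001, 0.001]
force: [0.3, 0.2, -0.6]
width: 1.005
```

```bash
python3 snap.py 2 side top
```

```text
8.5833 [ 563.1 -102.4  323.4] [-0.    0.33 -0.56] [ 0.048 -0.039  0.007] [-3.780e-01  1.000e-03  1.658e+00  0.000e+00  1.483e+00 -1.133e+00]
```

View pics/side2z.png

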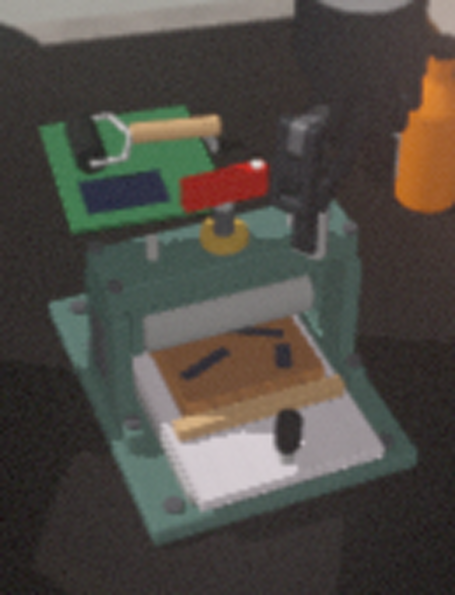

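View pics/top2z.png

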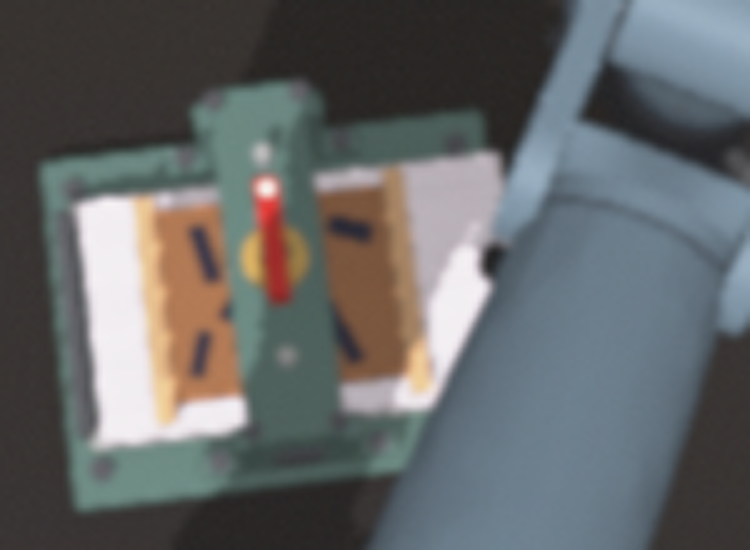

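The bed is home: its edge is flush with the grey end stop, and the force rose to 9 N with no movement. Next is the wing.

>>> carry_out([
  {"x":2.4,"y":-3.3,"z":0,"turn":0},
  {"x":2.4,"y":-3.3,"z":0,"turn":0},
  {"x":2.4,"y":-3.3,"z":0,"turn":0},
  {"x":2.4,"y":-3.3,"z":0,"turn":0},
  {"x":2.2,"y":-3.3,"z":0,"turn":0},
  {"x":0,"y":0,"z":0,"turn":-7},
  {"x":0,"y":0,"z":0,"turn":-7},
  {"x":0,"y":0,"z":0,"turn":-7},
  {"x":0,"y":0,"z":0,"turn":-7},
  {"x":0,"y":0,"z":0,"turn":-7},
])

```text
t: 9.42
ee_pos: [535.7, 99.0, 322.8]
tcp_rot: [0.775, 0.632, -0.0, -0.0]
force: [0.2, 0.3, 0.3]
width: 0.997
```

>>> carry_out([
  {"x":0,"y":0,"z":0,"turn":-7},
  {"x":0,"y":0,"z":0,"turn":-7},
  {"x":0,"y":0,"z":0,"turn":-6},
  {"x":0,"y":0,"z":0,"turn":0},
  {"x":0,"y":0,"z":0,"turn":0},
  {"x":0,"y":0,"z":0,"turn":0},
  {"x":0,"y":0,"z":0,"turn":0},
  {"x":0,"y":0,"z":0,"turn":0},
  {"x":0,"y":0,"z":0,"turn":0},
  {"x":0,"y":0,"z":0,"turn":0},
])

```text
t: 10.25
ee_pos: [535.8, 99.0, 323.3]
tcp_rot: [0.654, 0.756, -0.0, 0.0]
force: [0.8, -0.5, 0.5]
width: 1.002
```

```bash
python3 - <<'E'
from h import *
s=robot.get_state();r=R.from_quat(s['tcp_rot']).as_matrix()
print(s['t'],s['ee_pos'],np.degrees(np.arctan2(r[1,0],r[0,0])),s['joint_positions'],s['wrist_torque'])
print(r.T@(np.array([533.5,101,203])-s['ee_pos']))
E
```

```text
10.25 [535.81462425  98.98941986 323.30512263] 98.25123312922183 [-2.54600028e-02 -6.64645865e-02  1.72336093e+00 -9.05546869e-06
  1.48468818e+00 -1.74026674e+00] [0.10622567 0.00820689 0.01495048]
[  2.32318278  -2.00289852 120.3050858 ]
```

>>> carry_out([
  {"x":0.2,"y":-0.2,"z":1.5,"turn":0},
  {"x":0,"y":0,"z":1.5,"turn":0},
  {"x":0,"y":0,"z":1.5,"turn":0},
  {"x":0,"y":0,"z":1.5,"turn":0},
  {"x":0,"y":0,"z":1.5,"turn":0},
  {"x":0,"y":0,"z":1.5,"turn":0},
  {"x":0,"y":0,"z":1.5,"turn":0},
  {"x":0,"y":0,"z":1.5,"turn":0},
  {"x":0,"y":0,"z":0,"turn":0},
  {"x":0,"y":0,"z":0,"turn":0},
])

```text
t: 11.08
ee_pos: [533.1, 100.7, 202.7]
tcp_rot: [0.654, 0.756, -0.001, -0.001]
force: [0.2, -0.0, 1.0]
width: 1.001
```

```bash
python3 snap.py 3 side top
```

```text
11.1833 [534.2 100.7 204.5] [-0.36 -0.19  0.71] [ 0.009 -0.02  -0.039] [-0.022  0.021  1.856 -0.     1.263 -1.738]
```

View pics/side3z.png

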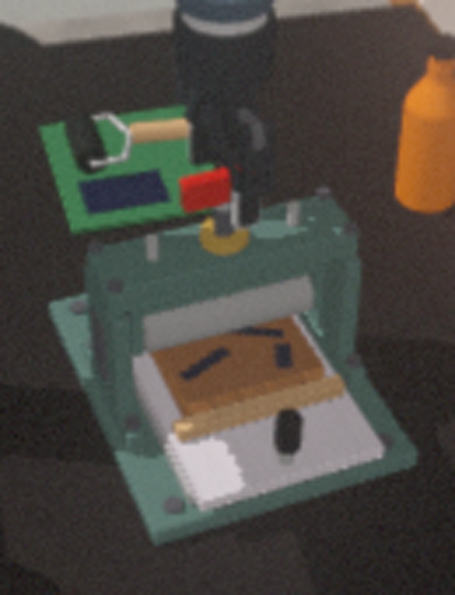

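The fingers straddle the wing, one in front at (245,190) in the zoom and one behind. Closing the gripper.

>>> carry_out([
  {"x":0,"y":0,"z":0,"turn":0},
  {"x":0,"y":0,"z":0,"turn":0},
  {"x":0,"y":0,"z":0,"turn":0},
  {"x":0,"y":0,"z":0,"turn":0},
  {"x":0,"y":0,"z":0,"turn":0},
  {"x":0,"y":0,"z":0,"turn":0},
  {"x":0,"y":0,"z":0,"turn":0},
  {"x":0,"y":0,"z":0,"turn":0},
  {"x":0,"y":0,"z":0,"turn":0},
  {"x":0,"y":0,"z":0,"turn":0},
], gripper=-1)

```text
t: 12.02
ee_pos: [533.6, 100.8, 203.6]
tcp_rot: [0.654, 0.756, 0.0, -0.0]
force: [-1.6, 0.8, 2.6]
width: 0.155
```

```bash
cat > st.py <<'E'
from h import *
s=robot.get_state();r=R.from_quat(s['tcp_rot']).as_matrix()
print(round(s['t'],2),s['ee_pos'].round(1),"yaw",np.degrees(np.arctan2(r[1,0],r[0,0])).round(2),"j6",s['joint_positions'][5].round(3),"F",s['force'].round(1),"T",s['wrist_torque'].round(3),"eff6",s['effort'][5].round(3),"w",round(s['width'],3))
E
python3 st.py
```

```text
12.02 [533.6 100.8 203.6] yaw 98.29 j6 -1.738 F [-1.6  0.8  2.6] T [ 0.152  0.221 -0.025] eff6 -0.013 w 0.155
```

>>> carry_out([
  {"x":0,"y":0,"z":0.015,"turn":4},
  {"x":0,"y":0,"z":0.015,"turn":6},
  {"x":0,"y":0,"z":0.015,"turn":6},
  {"x":0,"y":0,"z":0.015,"turn":6},
  {"x":0,"y":0,"z":0.015,"turn":6},
  {"x":0,"y":0,"z":0.015,"turn":6},
  {"x":0,"y":0,"z":0.015,"turn":6},
  {"x":0,"y":0,"z":0.015,"turn":6},
  {"x":0,"y":0,"z":0.015,"turn":6},
  {"x":0,"y":0,"z":0.015,"turn":6},
])

```text
t: 12.85
ee_pos: [533.8, 101.4, 202.0]
tcp_rot: [0.94, 0.342, 0.001, -0.001]
force: [0.3, 4.2, 1.0]
width: 0.154
```

```bash
python3 st.py
```

```text
12.85 [533.8 101.4 202. ] yaw 40.0 j6 -0.72 F [0.3 4.2 1. ] T [ 0.543 -0.102 -0.033] eff6 -0.996 w 0.154
```

>>> carry_out([
  {"x":0,"y":0,"z":0.015,"turn":6},
  {"x":0,"y":0,"z":0.015,"turn":6},
  {"x":0,"y":0,"z":0.015,"turn":6},
  {"x":0,"y":0,"z":0.015,"turn":6},
  {"x":0,"y":0,"z":0.015,"turn":6},
  {"x":0,"y":0,"z":0.015,"turn":6},
  {"x":0,"y":0,"z":0.015,"turn":6},
  {"x":0,"y":0,"z":0.015,"turn":3},
  {"x":0,"y":0,"z":0,"turn":2},
  {"x":0,"y":0,"z":0,"turn":2},
])

```text
t: 13.68
ee_pos: [534.4, 101.6, 200.6]
tcp_rot: [0.997, -0.077, 0.001, -0.001]
force: [4.2, 5.4, -1.2]
width: 0.154
```

```bash
python3 st.py
```

```text
13.68 [534.4 101.6 200.6] yaw -8.81 j6 0.131 F [ 4.2  5.4 -1.2] T [ 0.638 -0.493  0.04 ] eff6 -0.294 w 0.154
```

>>> carry_out([
  {"x":0.04,"y":-0.07,"z":0,"turn":2},
  {"x":0.04,"y":-0.07,"z":0,"turn":2},
  {"x":0,"y":0,"z":0.01,"turn":2},
  {"x":0,"y":0,"z":0.01,"turn":2},
  {"x":0,"y":0,"z":0,"turn":2},
  {"x":0,"y":0,"z":0,"turn":0},
  {"x":0,"y":0,"z":0,"turn":0},
  {"x":0,"y":0,"z":0,"turn":0},
  {"x":0,"y":0,"z":0,"turn":0},
  {"x":0,"y":0,"z":0,"turn":0},
])

```text
t: 14.52
ee_pos: [534.6, 101.7, 200.3]
tcp_rot: [0.987, -0.162, -0.0, 0.0]
force: [-0.5, -3.4, 1.5]
width: 0.154
```

```bash
python3 st.py; cat > avg.py <<'E'
from h import *
import sys
T=[];E=[]
for i in range(int(sys.argv[1])):
    imaging.camera("top"); s=robot.get_state(); T.append(np.r_[s['force'],s['wrist_torque'],s['effort'][5]])
print(np.round(T,3)[:,5:].tolist(),np.mean(T,0).round(3))
E
python3 avg.py 4; python3 st.py
```

```text
14.52 [534.6 101.7 200.3] yaw -18.7 j6 0.306 F [-0.5 -3.4  1.5] T [-0.25   0.175 -0.036] eff6 -0.026 w 0.154
[[-0.008, -0.02], [-0.032, -0.017], [0.004, -0.014], [-0.054, -0.011]] [-0.697 -2.261  1.04  -0.326  0.155 -0.022 -0.015]
14.72 [534.6 101.7 200.3] yaw -18.71 j6 0.306 F [-0.7 -2.2  0.8] T [-0.367  0.193 -0.054] eff6 -0.011 w 0.155
```

>>> carry_out([
  {"x":0,"y":0,"z":0.01,"turn":2},
  {"x":0,"y":0,"z":0,"turn":2},
  {"x":0,"y":0,"z":0.01,"turn":2},
  {"x":0,"y":0,"z":0,"turn":2},
  {"x":0,"y":0,"z":0,"turn":0},
  {"x":0,"y":0,"z":0,"turn":0},
  {"x":0,"y":0,"z":0,"turn":0},
  {"x":0,"y":0,"z":0,"turn":0},
  {"x":0,"y":0,"z":0,"turn":0},
  {"x":0,"y":0,"z":0,"turn":0},
])

```text
t: 15.55
ee_pos: [534.6, 101.7, 200.1]
tcp_rot: [0.973, -0.231, 0.0, 0.0]
force: [-0.4, -4.5, -1.0]
width: 0.156
```

```bash
python3 st.py
```

```text
15.55 [534.6 101.7 200.1] yaw -26.7 j6 0.446 F [-0.4 -4.5 -1. ] T [-0.681 -0.045  0.003] eff6 -0.011 w 0.156
```

>>> carry_out([
  {"x":0,"y":0,"z":0.01,"turn":1},
  {"x":0,"y":0,"z":0,"turn":1},
  {"x":0,"y":0,"z":0.01,"turn":1},
  {"x":0,"y":0,"z":0,"turn":1},
  {"x":0,"y":0,"z":0,"turn":1},
  {"x":0,"y":0,"z":0,"turn":1},
  {"x":0,"y":0,"z":0,"turn":1},
  {"x":0,"y":0,"z":0,"turn":1},
  {"x":0,"y":0,"z":0,"turn":0},
  {"x":0,"y":0,"z":0,"turn":0},
])

```text
t: 16.38
ee_pos: [534.7, 101.7, 199.9]
tcp_rot: [0.954, -0.299, 0.0, 0.0]
force: [1.3, -5.0, -0.2]
width: 0.156
```

```bash
python3 st.py
```

```text
16.38 [534.7 101.7 199.9] yaw -34.78 j6 0.587 F [ 1.3 -5.  -0.2] T [-0.784 -0.192 -0.047] eff6 -0.074 w 0.156
```

>>> carry_out([
  {"x":0.04,"y":0.06,"z":0.01,"turn":1},
  {"x":0,"y":0,"z":0,"turn":1},
  {"x":0,"y":0,"z":0.01,"turn":1},
  {"x":0,"y":0,"z":0,"turn":1},
  {"x":0,"y":0,"z":0,"turn":1},
  {"x":0,"y":0,"z":0,"turn":1},
  {"x":0,"y":0,"z":0,"turn":1},
  {"x":0,"y":0,"z":0,"turn":1},
  {"x":0,"y":0,"z":0,"turn":0},
  {"x":0,"y":0,"z":0,"turn":0},
])

```text
t: 17.22
ee_pos: [534.7, 101.5, 199.7]
tcp_rot: [0.931, -0.364, 0.0, -0.0]
force: [4.7, 1.4, -4.8]
width: 0.154
```

```bash
python3 st.py
```

```text
17.22 [534.7 101.5 199.7] yaw -42.74 j6 0.724 F [ 4.7  1.4 -4.8] T [ 0.148 -0.732 -0.046] eff6 -0.059 w 0.154
```

>>> carry_out([
  {"x":0,"y":0,"z":0.01,"turn":1},
  {"x":0,"y":0,"z":0,"turn":1},
  {"x":0,"y":0,"z":0.01,"turn":1},
  {"x":0,"y":0,"z":0,"turn":1},
  {"x":0,"y":0,"z":0,"turn":1},
  {"x":0,"y":0,"z":0,"turn":1},
  {"x":0,"y":0,"z":0,"turn":1},
  {"x":0,"y":0,"z":0,"turn":1},
  {"x":0,"y":0,"z":0,"turn":0},
  {"x":0,"y":0,"z":0,"turn":0},
])

```text
t: 18.05
ee_pos: [534.8, 101.4, 199.4]
tcp_rot: [0.904, -0.428, 0.0, -0.0]
force: [5.4, 1.0, -5.1]
width: 0.156
```

```bash
python3 st.py
```

```text
18.05 [534.8 101.4 199.4] yaw -50.74 j6 0.864 F [ 5.4  1.  -5.1] T [ 0.172 -0.876 -0.154] eff6 -0.07 w 0.156
```

```bash
python3 avg.py 4; python3 st.py
```

```text
[[-0.137, -0.076], [-0.081, -0.077], [-0.111, -0.077], [-0.039, -0.077]] [ 5.386  0.973 -4.706  0.161 -0.819 -0.092 -0.077]
18.25 [534.8 101.4 199.5] yaw -50.74 j6 0.864 F [ 5.   1.8 -5. ] T [ 0.158 -0.807 -0.039] eff6 -0.077 w 0.155
```

>>> carry_out([
  {"x":0.02,"y":0,"z":0.02,"turn":1},
  {"x":0.02,"y":0,"z":0.02,"turn":1},
  {"x":0,"y":0,"z":0.02,"turn":1},
  {"x":0,"y":0,"z":0.02,"turn":1},
  {"x":0,"y":0,"z":0.01,"turn":1},
  {"x":0,"y":0,"z":0,"turn":1},
  {"x":0,"y":0,"z":0,"turn":0},
  {"x":0,"y":0,"z":0,"turn":0},
  {"x":0,"y":0,"z":0,"turn":0},
  {"x":0,"y":0,"z":0,"turn":0},
])

```text
t: 19.08
ee_pos: [534.9, 101.2, 199.2]
tcp_rot: [0.88, -0.475, -0.0, -0.0]
force: [1.2, 5.9, 3.5]
width: 0.155
```

```bash
python3 st.py; python3 avg.py 2
```

```text
19.08 [534.9 101.2 199.2] yaw -56.73 j6 0.968 F [1.2 5.9 3.5] T [ 0.849 -0.152 -0.113] eff6 -0.087 w 0.155
[[-0.162, -0.087], [-0.128, -0.086]] [ 0.654  5.366  3.074  0.834 -0.112 -0.145 -0.087]
```

>>> carry_out([
  {"x":0,"y":0,"z":0,"turn":1},
  {"x":0,"y":-0.05,"z":0,"turn":1},
  {"x":0,"y":0,"z":0,"turn":1},
  {"x":0,"y":0,"z":0.02,"turn":1},
  {"x":0,"y":0,"z":0,"turn":1},
  {"x":0,"y":0,"z":0,"turn":1},
  {"x":0,"y":0,"z":0,"turn":0},
  {"x":0,"y":0,"z":0,"turn":0},
  {"x":0,"y":0,"z":0,"turn":0},
  {"x":0,"y":0,"z":0,"turn":0},
])

```text
t: 20.02
ee_pos: [535.0, 101.2, 199.1]
tcp_rot: [0.854, -0.521, -0.0, 0.0]
force: [-1.8, 3.8, 6.3]
width: 0.155
```

```bash
python3 st.py; python3 avg.py 2
```

```text
20.02 [535.  101.2 199.1] yaw -62.74 j6 1.074 F [-1.8  3.8  6.3] T [0.653 0.393 0.004] eff6 -0.012 w 0.155
[[0.018, -0.012], [0.003, -0.012]] [-2.168  3.492  5.168  0.618  0.351  0.01  -0.012]
```

>>> carry_out([
  {"x":0,"y":0,"z":0,"turn":1},
  {"x":0,"y":0,"z":0,"turn":1},
  {"x":0,"y":0,"z":0,"turn":1},
  {"x":0,"y":0,"z":0,"turn":1},
  {"x":0,"y":0,"z":0,"turn":1},
  {"x":0,"y":0,"z":0,"turn":1},
  {"x":0,"y":0,"z":0,"turn":1},
  {"x":0,"y":0,"z":0,"turn":0},
  {"x":0,"y":0,"z":0,"turn":0},
  {"x":0,"y":0,"z":0,"turn":0},
])

```text
t: 20.95
ee_pos: [535.0, 101.1, 198.8]
tcp_rot: [0.821, -0.572, -0.0, 0.0]
force: [-1.5, 3.5, 5.7]
width: 0.156
```

```bash
python3 st.py; python3 avg.py 2
```

```text
20.95 [535.  101.1 198.8] yaw -69.73 j6 1.196 F [-1.5  3.5  5.7] T [0.643 0.343 0.147] eff6 0.145 w 0.156
[[0.172, 0.145], [0.118, 0.145]] [-2.055  3.098  5.208  0.596  0.299  0.145  0.145]
```

>>> carry_out([
  {"x":0,"y":0,"z":0,"turn":0.5},
  {"x":0,"y":0,"z":0,"turn":0.5},
  {"x":0,"y":0,"z":0,"turn":0.5},
  {"x":0,"y":0,"z":0,"turn":0.5},
  {"x":0,"y":0,"z":0,"turn":0},
  {"x":0,"y":0,"z":0,"turn":0},
  {"x":0,"y":0,"z":0,"turn":0},
  {"x":0,"y":0,"z":0,"turn":0},
  {"x":0,"y":0,"z":0,"turn":0},
  {"x":0,"y":0,"z":0,"turn":0},
])

```text
t: 21.88
ee_pos: [535.0, 101.1, 198.8]
tcp_rot: [0.81, -0.586, -0.0, 0.0]
force: [-2.1, 3.8, 5.4]
width: 0.156
```

```bash
python3 st.py; python3 avg.py 2
```

```text
21.88 [535.  101.1 198.8] yaw -71.72 j6 1.23 F [-2.1  3.8  5.4] T [0.586 0.277 0.247] eff6 0.208 w 0.156
[[0.182, 0.208], [0.221, 0.208]] [-2.432  3.906  5.464  0.609  0.292  0.202  0.208]
```

Contact confirmed: torque climbs about 0.06 N m over 2°, reaching 0.21 N m total, or roughly 0.15 above drag. That is snug. Backing off 90°.

>>> carry_out([
  {"x":0,"y":0,"z":-0.02,"turn":-3},
  {"x":0,"y":0,"z":-0.02,"turn":-6},
  {"x":0,"y":0,"z":-0.02,"turn":-6},
  {"x":0,"y":0,"z":-0.02,"turn":-6},
  {"x":0,"y":0,"z":-0.02,"turn":-6},
  {"x":0,"y":0,"z":-0.02,"turn":-6},
  {"x":0,"y":0,"z":-0.02,"turn":-6},
  {"x":0,"y":0,"z":-0.02,"turn":-6},
  {"x":0,"y":0,"z":-0.01,"turn":-3},
  {"x":0,"y":0,"z":-0.01,"turn":-2},
])

```text
t: 22.82
ee_pos: [534.6, 101.6, 200.2]
tcp_rot: [0.982, -0.188, -0.001, -0.0]
force: [-3.3, 5.9, 4.6]
width: 0.155
```

>>> carry_out([
  {"x":0,"y":0,"z":-0.01,"turn":-5},
  {"x":0,"y":0,"z":-0.02,"turn":-6},
  {"x":0,"y":0,"z":-0.02,"turn":-6},
  {"x":0,"y":0,"z":-0.01,"turn":-6},
  {"x":0,"y":0,"z":-0.01,"turn":-6},
  {"x":0,"y":0,"z":0,"turn":-6},
  {"x":0,"y":0,"z":0,"turn":-4},
  {"x":0,"y":0,"z":0,"turn":-1},
  {"x":0,"y":0,"z":0,"turn":0},
  {"x":0,"y":0,"z":0,"turn":0},
])

```text
t: 23.65
ee_pos: [534.1, 101.6, 201.3]
tcp_rot: [0.987, 0.159, -0.002, -0.001]
force: [-6.4, 5.2, 7.9]
width: 0.157
```

```bash
python3 st.py
```

```text
23.65 [534.1 101.6 201.3] yaw 18.27 j6 -0.34 F [-6.4  5.2  7.9] T [0.746 0.869 0.014] eff6 0.008 w 0.157
```

>>> carry_out([
  {"x":0,"y":0,"z":0,"turn":0},
  {"x":0,"y":0,"z":0,"turn":0},
  {"x":0,"y":0,"z":0,"turn":0},
  {"x":0,"y":0,"z":0,"turn":0},
  {"x":0,"y":0,"z":0,"turn":0},
  {"x":0,"y":0,"z":0,"turn":0},
  {"x":0,"y":0,"z":0,"turn":0},
  {"x":0,"y":0,"z":0,"turn":0},
  {"x":0,"y":0,"z":0,"turn":0},
  {"x":0,"y":0,"z":0,"turn":0},
], gripper=1)

```text
t: 24.48
ee_pos: [535.2, 101.2, 201.0]
tcp_rot: [0.987, 0.159, -0.0, 0.0]
force: [0.0, -0.3, -0.4]
width: 0.998
```

>>> carry_out([
  {"x":0,"y":0,"z":-1,"turn":0},
  {"x":0,"y":0,"z":-2,"turn":0},
  {"x":0,"y":0,"z":-2,"turn":0},
  {"x":0,"y":0,"z":-2,"turn":0},
  {"x":0,"y":0,"z":-2,"turn":0},
  {"x":-2,"y":0,"z":-2,"turn":0},
  {"x":-4,"y":0,"z":0,"turn":0},
  {"x":-4,"y":0,"z":0,"turn":0},
  {"x":-4,"y":0,"z":0,"turn":0},
  {"x":-3,"y":0,"z":0,"turn":0},
])

```text
t: 25.32
ee_pos: [371.7, 47.5, 311.5]
tcp_rot: [0.987, 0.159, 0.0, 0.0]
force: [-0.2, -0.7, 0.3]
width: 1.0
```

```bash
python3 snap.py 4 side top
```

```text
25.4167 [371.6  47.3 312.1] [-0.04  0.61 -1.08] [ 0.03   0.014 -0.013] [-0.178 -0.53   2.106 -0.     1.561 -0.496]
```

View pics/side4z.png

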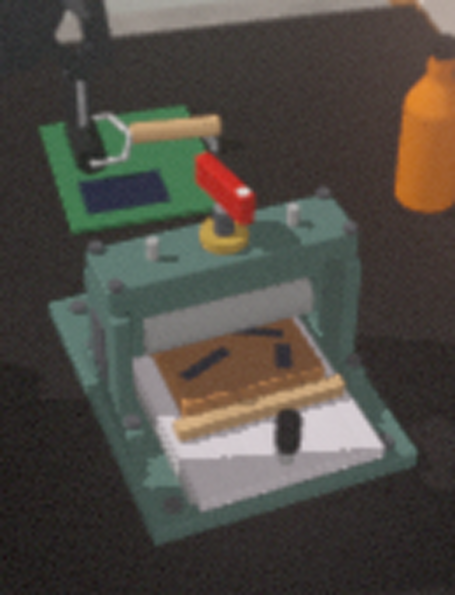

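View pics/top4z.png

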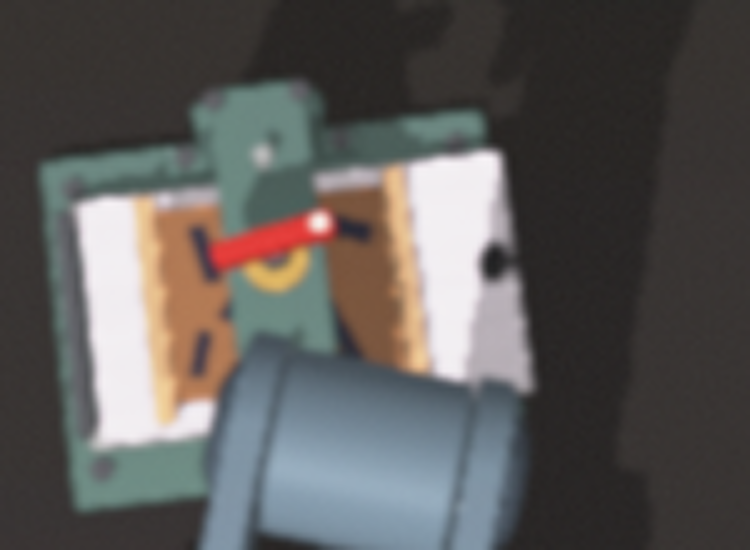

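The wing's white dot is at (320,220) in the top zoom, giving a yaw of about -70° to -72°. That matches a net 80° turn, so the grip did not slip. The bed is still at the stop, so I'm handing in.

```bash
python3 -c "
from plant import robot
print(robot.job_done())"
```

```text
the job is handed in; nothing more can be done
None
```

I set the press and handed the job in at about 25 s of the 72 s allowed. No verdict is reported, so the results below are from my own checks.

- **Bed:** I pushed it in by the knob until it stopped moving and the force rose to about 9 N. The last pictures show it still against the end stop.
- **Screw down:** I gripped the wing and turned it 170° clockwise. The torque started to climb at about 165°. I stopped at 0.21 N m total, about 0.15 N m above the stated drag of 0.06, which is within the snug range.
- **Back-off:** I turned the wing back 90.0° by the arm's measured yaw, which leaves it an estimated 84° above first touch, about 2.3 mm of gap. Then I let go and moved the arm clear.
- **Last checks:** The final top picture puts the wing at about -70° yaw, against the -72° expected, so it did not slip in the grip. I did not measure where the other objects ended up. The arm stayed clear of them, and the brayer looks unmoved in the picture.
- **Where the checks disagreed:** Before contact, the torque readings wandered by about ±0.1 N m and were sometimes negative. The touch point is therefore only good to about 2°, which is small against the 52–112° window.

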